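# Fold open the bifold door of the bench store

### The job

The small brown reagent bottle stands in one of the two compartments of the open-topped bench store. Open that compartment's bifold door fully: push the black post at its fold into the store and round towards the outer side wall, until the two panels lie folded together at that side. Leave the other compartment's door shut and do not disturb the bottle.

Things in the scene. Friction and masses are not known exactly. Their poses are not given: they have to be found in the camera images.
- store: fixed open-topped white box 390 wide (y), 220 deep (x), 90 mm high; a divider makes a left (+y) and a right compartment, each shut in front by a bifold door of two clear framed panels, 85 wide, 90 high. A 14 mm black post at each fold rises from z 90 to 134 mm; all else is under 92 mm. Origin: on the bench under the middle, x to the back. Door line x = -90 mm, jamb hinges at y = +178 and -178 mm
- left_door (a joint): angle q (rad) of the left door's jamb panel: 0 shut (panels in line), 1.48 fully folded, at a stop. In the store's frame its post stands at x = -90 + 85 sin q, y = 178 - 85 cos q (mm): opening takes it inwards, then round to the left wall; the free panel follows along its floor track. 1 to 2 N at the post move it; it stays where it is left
- right_door (a joint): the same for the right door, mirrored: 0 shut, 1.48 fully folded; its post stands at x = -90 + 85 sin q, y = -178 + 85 cos q (mm) in the store's frame, and goes round to the right wall
- bottle_centre (a point): centre, 40 mm above its base, of the small brown reagent bottle with black cap, 42 mm across and 81 mm high, which stands loose at the back of the left or the right compartment, out of the doors' way (a flat dish lies in the other one)
Not all that is in view belongs to the job. What is shaped like the part that bears bottle_centre but blue, purple or red is not meant.

How it is judged:
By the outcome, as a careful person would: the job done as asked, in the order asked, and still so for the second after the job is handed in, with the robot touching nothing.
It also fails if it takes over 32 s, if anything falls off the work surface, if the arm or the gripper's body presses on something with over 40 N, if the wrist force passes 120 N, or if a joint passes its speed limit or range.

### The arm

A 6-joint arm with a two-finger parallel gripper is mounted at the origin on a cart in front of the work surface, level with it; the furniture and walls round the work are solid. World frame = base frame: x ahead of the robot, y to its left, z up, the work surface at z = 0. Lengths are in mm, angles in rad, forces in N, time in s.
With the tool pointing down it reaches from about 275 to 750 mm from the base axis. Payload 10.2 kg.
Tool frame: the origin (TCP) lies between the finger pads; the fingertips stand 22 mm ahead of it and the grasp point (between the pads) lies 3 mm ahead of it (ctrl.nose_length is the distance from the TCP to the fingertips, in mm); y points along the fingers, z is the direction in which the jaws open and shut, and the axes are right-handed (so a half turn about y gives the same grasp; the last joint's range is limited). The gripper opens to 85 mm and grips with 20 to 120 N. Pads are 22 mm wide; open, the fingers measure 114 mm over their backs; the gripper's body (76 mm by 85 mm) begins 54 mm behind the grasp point. The pads swing forward as they close: fully open they stand 13 mm farther back than shut.
Start: joints at [0.943, 0.313, 1.498, -0, 1.331, -0.223], TCP at [206.776, 482.571, 220.094] pointing down, gripper open.
Joint ranges: [-2.94, 2.94], [-0.97, 2.17], [0.19, 2.56], [-1.23, 4.37], [0.02, 3.11], [-2.88, 2.88]. Speed limits (rad/s): [2.39, 2.39, 3.01, 3.14, 3.14, 3.14].

### API

Orientations are given as a unit quaternion [w, x, y, z].
In Python, from rig import ctrl, eyes, models gives the robot as it stands.
- The arm moves only by the shell command python3 -m crank 'ROWS' [FORCE]. ROWS is JSON, a list of rows, each an object with "dp": the shift along the tool's x, y, z in mm, a list of three; "roll": the turn about the tool's y in rad; "gripper": the closure in counts, from 0 (fully open) to 255 (shut). A call has 1 to 10 rows; each row is the pose to reach, as a shift and turn from the pose commanded when the call began, along the tool's axes at that moment; what a row does not reach only later rows make up. A row lasts 1/12 s, in which the tool goes at most 41.7 mm and 7.16 degrees, less where a joint would pass 70% of its speed; a pose out of reach is approached as far as the arm can. A call with a gripper value outside its range is refused whole. The fingers move at their own pace and stop on an object; FORCE is the grip in N (left out, the last holds). Time passes only in rows, so rows that repeat a pose let the fingers close. It gives the time, the measured TCP pose, the force and the opening at its end, in the units of the state.
- ctrl.sense(): the state, without advancing time (a new reading comes with each control period).
- eyes.capture(name): name is "scene" or "top"; returns a dict with "color" (400x640x3 uint8, red, green, blue), "fx", "fy", "cx", "cy" (pixels), "R" (3x3) and "t" (3): a world point X has camera coordinates R X + t. Camera axes: x right, y down, z forward; pixel columns grow to the right and rows downward; lengths in mm; the calibration is good to about 2 mm. A picture is of the moment at which its call begins. There is no depth.
- ctrl.finish_job(): hands the job in, once; it reports no verdict.
Trained networks look in a picture, given as the dict that the camera call returned (one of the last four; its "shot" number tells which), for a name from the list of things; names that differ only in an ending like _2 or _b are one class to them, and where a whole thing is asked for, a point or a joint stands for the part that bears it (a point fixed in the world has none). Each returns a list of dicts, best first, with "confidence" (0 to 1); they miss things now and then, are a little off and sometimes report something else, mostly with a low value. They report only what shows in the picture. A call takes as long as a camera call. They do not tell look-alikes from the thing itself.
- models.spot_in(picture, label): "extent" ([centre column, centre row, width, height] in pixels, round what is visible of it).
- models.spot_point(picture, label): "centre" ([column, row] in pixels: a listed point, or the origin of a listed thing).
The state is a dict: "time_s": time; "joints": joint angles; "dq": joint speeds; "tau": joint torques, N m; "eef_pos": TCP position; "ee_rot": TCP orientation; "force": force on the tool from outside, world axes, zero at the start; "wrist_torque": the same for the moment, N m; "grip_width": opening from 0.0 (shut) to 1.0 (fully open).
Only numpy, scipy, OpenCV 4.12 (cv2) and the standard library are available. Lean on these libraries where they do the work, as an engineer would, in place of code of your own. Each camera call takes 0.05 s, during which the arm holds its last target. There are 200 camera calls.

## Working session

There is one attempt and no reset: what is moved stays moved. The work goes in short steps, Python scripts to look and compute and a shell command to move; the robot and the scene stay as the last step left them, time stands still between calls to the robot, and variables do not carry over. Pictures are saved under pics/ and viewed, about 8 in all and at most 12, crops included, and the job is handed in when it is done.

```bash
mkdir -p pics; cat > h.py <<'E'
from rig import ctrl, eyes, models
import numpy as np, cv2
def shot(n,f=None):
    p=eyes.capture(n)
    if f: cv2.imwrite('pics/'+f,p['color'][...,::-1])
    return p
def w(p,uv,z):
    R=np.array(p['R']);t=np.array(p['t'])
    d=R.T@np.array([(uv[0]-p['cx'])/p['fx'],(uv[1]-p['cy'])/p['fy'],1]);c=-R.T@t
    return c+d*(z-c[2])/d[2]
def px(p,X):
    c=np.array(p['R'])@np.array(X)+np.array(p['t']);return np.array([p['fx']*c[0]/c[2]+p['cx'],p['fy']*c[1]/c[2]+p['cy']])
E
python3 - <<'E'
from h import *
s=ctrl.sense();print(s['eef_pos'],s['ee_rot'],s['time_s'],ctrl.nose_length)
for n in('scene','top'):
    p=shot(n,n+'1.png')
    for l in('store','bottle_centre','left_door','right_door'):
        for r in models.spot_point(p,l)[:3]: print(n,l,'pt',np.round(r['centre']),round(r['confidence'],2),np.round(w(p,r['centre'],40 if 'b' in l else 0)))
        for r in models.spot_in(p,l)[:3]: print(n,l,'ext',np.round(r['extent']),round(r['confidence'],2))
E
```

```text
[206.60820741 482.33327622 219.5370164 ] [-0.69224725  0.69310196 -0.14232092  0.1419443 ] 0.0 22.0
scene store pt [300. 246.] 0.79 [547.  25.   0.]
scene store ext [311. 239. 180. 152.] 0.76
scene bottle_centre pt [348. 188.] 0.85 [768.  31.  40.]
scene bottle_centre pt [378. 200.] 0.77 [764. -61.  40.]
scene bottle_centre pt [339. 233.] 0.65 [602. -51.  40.]
scene bottle_centre ext [342. 231.  19.  32.] 0.98
scene bottle_centre ext [349. 190.  19.  30.] 0.95
scene bottle_centre ext [404. 284.  27.  37.] 0.6Traceback (most recent call last):
  File "<stdin>", line 6, in <module>
ValueError: it knows: bottle_centre, store
```

View pics/scene1.png

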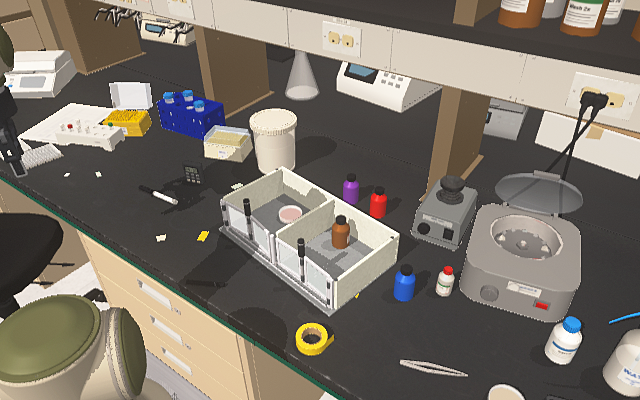

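The scene picture shows the brown bottle at (341,232), in the right (-y) compartment, and the dish at (290,214) in the left one. The black posts are near (247,208) and (300,250). Next I'll take the top view.

```bash
python3 - <<'E'
from h import *
p=shot('top','top1.png')
for l in('store','bottle_centre'):
    for r in models.spot_point(p,l)[:3]: print(l,'pt',np.round(r['centre']),round(r['confidence'],2),np.round(w(p,r['centre'],40 if 'b' in l else 0)))
    for r in models.spot_in(p,l)[:3]: print(l,'ext',np.round(r['extent']),round(r['confidence'],2))
c=-np.array(p['R']).T@p['t'];print(c,p['fx'])
E
```

```text
store pt [320. 241.] 0.58 [548.  21.   0.]
store ext [317. 236. 173. 102.] 0.9
bottle_centre pt [345. 154.] 0.67 [760. -57.  40.]
bottle_centre pt [430. 228.] 0.54 [ 556. -248.   40.]
bottle_centre pt [348. 212.] 0.53 [608. -52.  40.]
bottle_centre ext [428. 228.  18.  20.] 0.84
bottle_centre ext [346. 155.  19.  22.] 0.73
bottle_centre ext [310. 153.  17.  22.] 0.6
[ 401.66250344   38.55093903 1103.64315053] 439.69922008019097
```

View pics/top1.png

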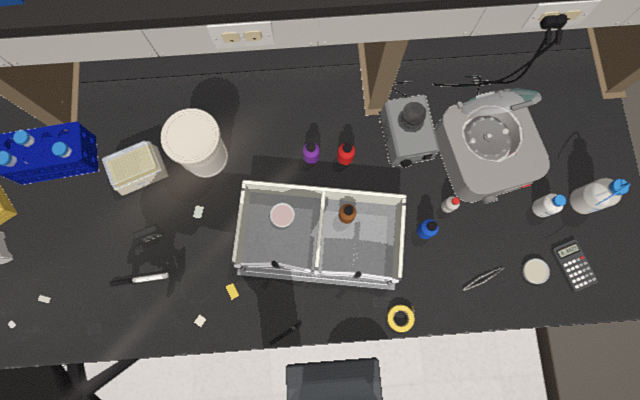

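The top view agrees: bottle at (347,213) in the right compartment, dish at (282,215) in the left. The posts are near (275,264) and (358,274). I'll enlarge it to get the store pose.

```bash
python3 - <<'E'
from h import *
i=cv2.imread('pics/top1.png')[170:300,220:420]
cv2.imwrite('pics/crop1.png',cv2.resize(i,None,fx=4,fy=4,interpolation=cv2.INTER_CUBIC))
E
```

```text
(no output)
```

View pics/crop1.png

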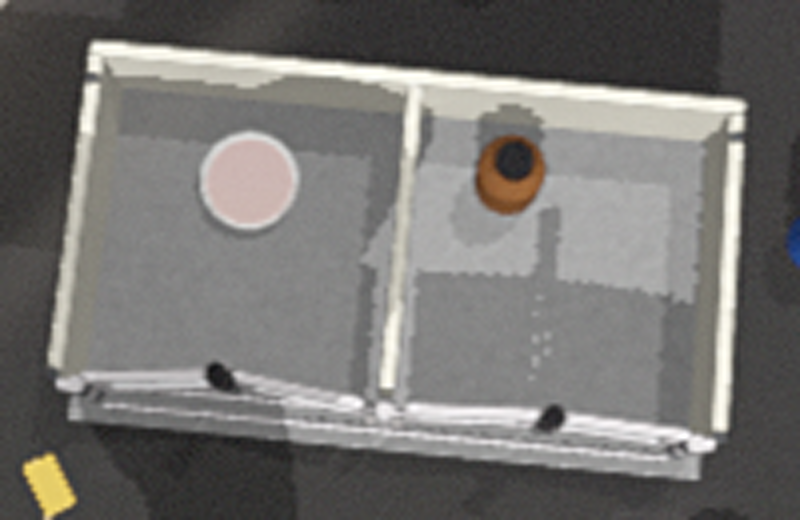

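The crop gives the rim corners at crop (90,42), (746,101), (725,432) and (52,368). The right post runs from its base near (543,426) to its top near (552,411). The left door looks slightly ajar, with its post at (220,377).

```bash
python3 - <<'E'
from h import *
from scipy.spatial.transform import Rotation as Ro
p=shot('top')
f=lambda u,v:(220+u/4-.4,170+v/4-.4)
C=[w(p,f(*c),90)[:2] for c in((90,42),(746,101),(725,432),(52,368))]
print(np.round(C),[round(np.linalg.norm(C[i]-C[i-1])) for i in range(4)])
m=np.array([[110,195],[110,-195],[-90,-195],[-90,195]])
A,_=cv2.estimateAffinePartial2D(m.astype(float),np.array(C));th=np.arctan2(A[1,0],A[0,0]);o=A[:,2]
print(A,th)
R2=np.array([[np.cos(th),-np.sin(th)],[np.sin(th),np.cos(th)]])
o=np.mean(C,0)-R2@m.mean(0);print('origin',o)
for n,u in(('Rtop',(553,410)),('Ltop',(218,371)),):print(n,w(p,f(*u),134)[:2],'store',R2.T@(w(p,f(*u),134)[:2]-o))
for n,u in(('Rbase',(543,427)),('Lbase',(226,386)),):print(n,w(p,f(*u),90)[:2],'store',R2.T@(w(p,f(*u),90)[:2]-o))
for q in np.arange(0,1.49,.185):
    s=np.array([-90+85*np.sin(q),-178+85*np.cos(q)]);print(round(q,2),np.round(o+R2@s),np.round(np.linalg.norm(o+R2@s)))
print('bottle',R2.T@(w(p,f(515,160),80)[:2]-o))
s=ctrl.sense();print(Ro.from_quat(np.roll(s['ee_rot'],-1)).as_matrix().round(3),s['time_s'])
E
```

```text
[[ 695.  198.]
 [ 630. -189.]
 [ 438. -154.]
 [ 503.  227.]] [194, 392, 195, 386]
[[ 9.90905253e-01  1.65582119e-01  5.53614741e+02]
 [-1.65582119e-01  9.90905253e-01  2.29202480e+01]] -0.1655720867289869
origin [556.74409091  22.14213609]
Rtop [455.53011695 -53.50276141] store [-87.36225826 -91.29214026]
Ltop [490.06478519 127.85669399] store [-83.1909309   93.27897178]
Rbase [448.83442761 -51.11206346] store [-94.36040564 -90.03769784]
Lbase [485.20492317 127.78677437] store [-87.97280664  92.40902233]
0.0 [453. -55.] 456.0
0.18 [468. -59.] 472.0
0.37 [482. -65.] 486.0
0.55 [495. -75.] 500.0
0.74 [506. -86.] 513.0
0.92 [514. -99.] 524.0
1.11 [ 520. -114.] 532.0
1.3 [ 523. -129.] 539.0
1.48 [ 523. -145.] 543.0
bottle [ 61.15407328 -62.59717041]
[[ 0.919  0.     0.394]
 [-0.394 -0.     0.919]
 [ 0.    -1.    -0.   ]] 0.55
```

Right post is at about world (453,-55), the dimensions agree, and the bottle is in the right compartment. My plan is to grip the post lightly with the jaws along the door's tangent, then sweep it round while rolling with the panel. First I go above the post in two calls, rolling 1.33 rad in all so that tool z lies along the store's x.

```bash
python3 -m crank '[{"dp":[44,0,-40],"roll":0.1,"gripper":0},{"dp":[72,0,-66],"roll":0.2,"gripper":0},{"dp":[100,0,-92],"roll":0.3,"gripper":0},{"dp":[125,0,-115],"roll":0.4,"gripper":0},{"dp":[150,0,-138],"roll":0.48,"gripper":0},{"dp":[175,0,-160],"roll":0.55,"gripper":0},{"dp":[200,0,-180],"roll":0.61,"gripper":0},{"dp":[219,0,-198],"roll":0.666,"gripper":0},{"dp":[219,0,-198],"roll":0.666,"gripper":0},{"dp":[219,0,-198],"roll":0.666,"gripper":0}]' 20
python3 - <<'E'
from h import *
from scipy.spatial.transform import Rotation as Ro
s=ctrl.sense();M=Ro.from_quat(np.roll(s['ee_rot'],-1)).as_matrix();print(M.round(3),s['joints'])
print(M.T@(np.array([453.5,-54.5,220])-s['eef_pos']))
E
```

```text
time_s: 1.38
eef_pos: [330.5, 213.6, 220.2]
ee_rot: [0.608, -0.608, 0.361, -0.361]
force: [-0.3, 0.6, -0.2]
grip_width: 1.0
[[ 0.477  0.     0.879]
 [-0.879  0.     0.477]
 [-0.    -1.     0.   ]] [ 2.73746236e-01  1.61829041e-02  1.85107241e+00  1.60300605e-04
  1.27405333e+00 -2.23987021e-01]
[ 2.94335350e+02  1.88355367e-01 -1.99258329e+01]
```

```bash
python3 -m crank '[{"dp":[35,0,-2],"roll":0.08,"gripper":0},{"dp":[70,0,-5],"roll":0.16,"gripper":0},{"dp":[105,0,-7],"roll":0.25,"gripper":0},{"dp":[140,0,-10],"roll":0.34,"gripper":0},{"dp":[175,0,-12],"roll":0.43,"gripper":0},{"dp":[210,0,-14],"roll":0.52,"gripper":0},{"dp":[245,0,-17],"roll":0.6,"gripper":0},{"dp":[275,0,-19],"roll":0.663,"gripper":0},{"dp":[294,0,-20],"roll":0.663,"gripper":0},{"dp":[294,0,-20],"roll":0.663,"gripper":0}]' 20
python3 - <<'E'
from h import *
from scipy.spatial.transform import Rotation as Ro
s=ctrl.sense();M=Ro.from_quat(np.roll(s['ee_rot'],-1)).as_matrix();print(M.round(3),s['joints'],s['eef_pos'])
p=shot('top','top2.png');q=shot('scene')
a=cv2.resize(p['color'][190:310,270:430],(640,480))[...,::-1];cv2.imwrite('pics/c2.png',a)
b=cv2.resize(q['color'][160:310,210:410],(800,600))[...,::-1];cv2.imwrite('pics/s2.png',b)
for P in([453.5,-54.5,134],[453.5,-54.5,92]):print((px(q,P)-[210,160])*4,(px(p,P)-[270,190])*4)
E
```

```text
time_s: 2.22
eef_pos: [454.8, -54.9, 219.7]
ee_rot: [-0.457, 0.457, -0.539, 0.539]
force: [0.2, 0.7, -1.1]
grip_width: 1.003
[[-0.163 -0.     0.987]
 [-0.987 -0.    -0.163]
 [ 0.    -1.    -0.   ]] [-3.76714494e-01  1.64985739e-01  1.68763932e+00 -2.79576350e-04
  1.28892500e+00 -2.12560986e-01] [454.75515892 -54.91163543 219.72886725]
[360.57349091 312.0318666 ] [353.56204645 332.00923191]
[363.56261384 372.85080213] [346.87604295 336.50425728]
```

View pics/s2.png

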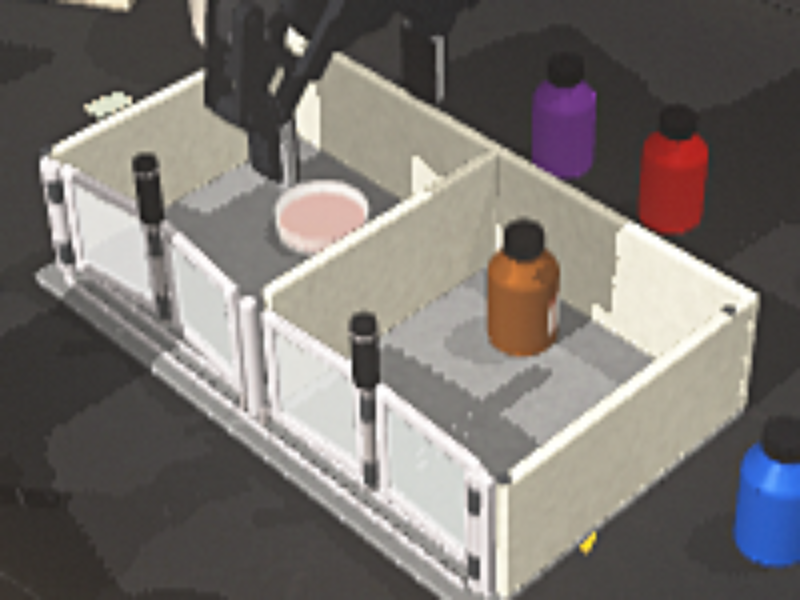

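The post top shows at crop (363,320) against a predicted (360,312), so it is within a few mm. The gripper hangs clear above it. I'll descend to TCP z ≈ 130 with a small inward bias, then close.

```bash
python3 -m crank '[{"dp":[0,15,1],"roll":0,"gripper":0},{"dp":[1,40,3],"roll":0,"gripper":0},{"dp":[2,65,4],"roll":0,"gripper":0},{"dp":[2,82,4],"roll":0,"gripper":0},{"dp":[2,90,4],"roll":0,"gripper":0},{"dp":[2,90,4],"roll":0,"gripper":0},{"dp":[2,90,4],"roll":0,"gripper":100},{"dp":[2,90,4],"roll":0,"gripper":150},{"dp":[2,90,4],"roll":0,"gripper":150},{"dp":[2,90,4],"roll":0,"gripper":150}]' 20
python3 - <<'E'
from h import *
print(ctrl.nose_length)
p=shot('top');q=shot('scene')
b=cv2.resize(q['color'][160:310,210:410],(800,600))[...,::-1];cv2.imwrite('pics/s3.png',b)
E
```

```text
time_s: 3.15
eef_pos: [457.5, -55.9, 130.9]
ee_rot: [-0.458, 0.457, -0.539, 0.539]
force: [-0.3, -0.5, 0.1]
grip_width: 0.455
22.0
```

View pics/s3.png

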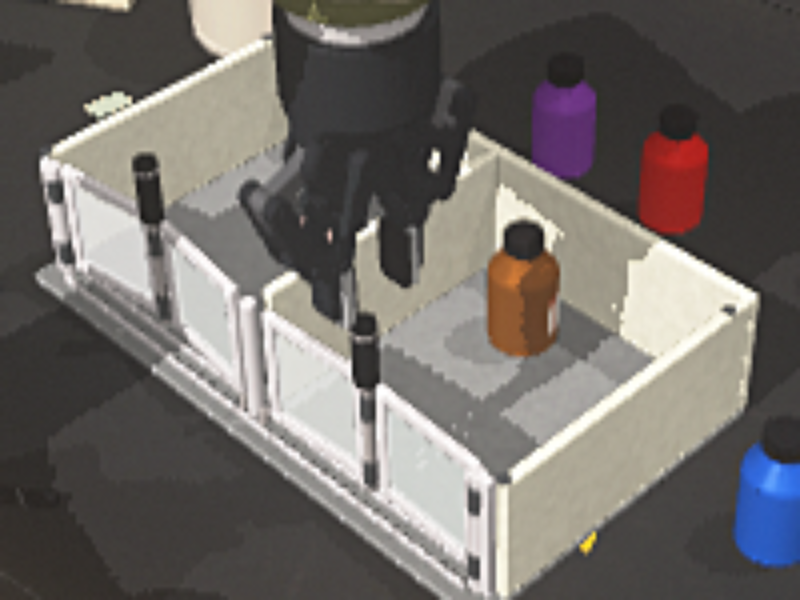

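The fingertips at crop (335,312) and (400,283) look behind the post top at (363,322), so there's an offset. I'll triangulate the post and check the tip projection.

```bash
python3 - <<'E'
from h import *
from scipy.optimize import least_squares as ls
p=shot('top');q=shot('scene')
def tri(a,b): # a scene px, b top px
    return ls(lambda X:np.r_[px(q,X)-a,px(p,X)-b],[450,-55,130]).x.round(1)
F=lambda u,v,o,k=4:np.array([u/k+o[0]-.4,v/k+o[1]-.4])
r=tri(F(363,318,(210,160)),F(553,410,(220,170)));print('post top',r)
l=tri(F(146,161,(210,160)),F(218,371,(220,170)));print('left top',l)
# assuming z=134, scene only
print(w(q,F(363,318,(210,160)),134),w(q,F(146,161,(210,160)),134),'cam',-np.array(q['R']).T@q['t'])
for z in(96,109,121):
  for s in(-27,27):print(z,s,(px(q,[457.5+s*.987,-55.9-s*.163,z])-[210,160])*4)
i=p['color'][200:300,290:420][...,::-1];cv2.imwrite('pics/c3.png',cv2.resize(i,(780,600),interpolation=cv2.INTER_CUBIC))
E
```

```text
post top [455.5 -53.7 129.2]
left top [490.7 128.2 128.9]
[451.11830197 -56.85139162 134.        ] [486.146513   122.96761374 134.        ] cam [ -93.87571065 -503.70639383  760.66297032]
96 -27 [331.57038389 389.97397246]
96 27 [407.52864896 338.61979423]
109 -27 [330.37788914 371.33884653]
109 27 [406.99299799 320.13562653]
121 -27 [329.25915094 353.85631499]
121 27 [406.49072635 302.80330825]
```

View pics/c3.png

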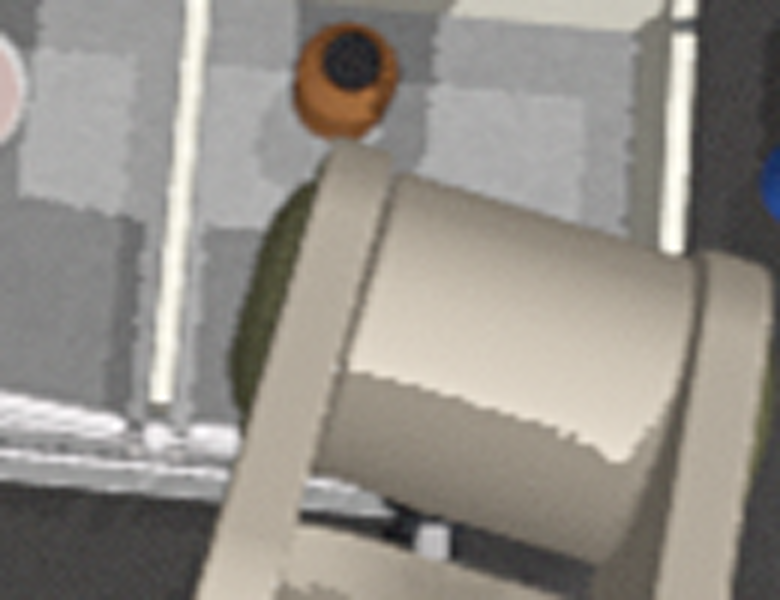

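Triangulation puts the post at about (455,-54), under the TCP. The tips seem higher than predicted because the jaws are still partly open. Closing on the post will settle it.

```bash
python3 -m crank '[{"dp":[0,0,0],"roll":0,"gripper":210},{"dp":[0,0,0],"roll":0,"gripper":255},{"dp":[0,0,0],"roll":0,"gripper":255},{"dp":[0,0,0],"roll":0,"gripper":255},{"dp":[0,0,0],"roll":0,"gripper":255},{"dp":[0,0,0],"roll":0,"gripper":255}]' 20
python3 - <<'E'
from h import *
q=shot('scene')
b=cv2.resize(q['color'][160:310,210:410],(800,600))[...,::-1].copy()
s=ctrl.sense();print(s['eef_pos'],s['grip_width'],s['force'])
for d in(0,22,35):
    u=(px(q,np.array(s['eef_pos'])-[0,0,d])-[210,160])*4;print(d,u);cv2.drawMarker(b,tuple(int(x) for x in u),(0,0,255),0,8,1)
cv2.imwrite('pics/s4.png',b)
E
```

```text
time_s: 3.85
eef_pos: [457.1, -55.9, 130.1]
ee_rot: [0.458, -0.458, 0.539, -0.539]
force: [0.5, -0.6, 0.2]
grip_width: 0.003
[457.11175132 -55.90408895 130.08934234] 0.003287095671119074 [-0.92286927 -0.04053298  0.23946081]
0 [367.40579016 314.9860093 ]
22 [368.8890418  347.07446122]
35 [369.7461047 365.6160364]
```

View pics/s4.png

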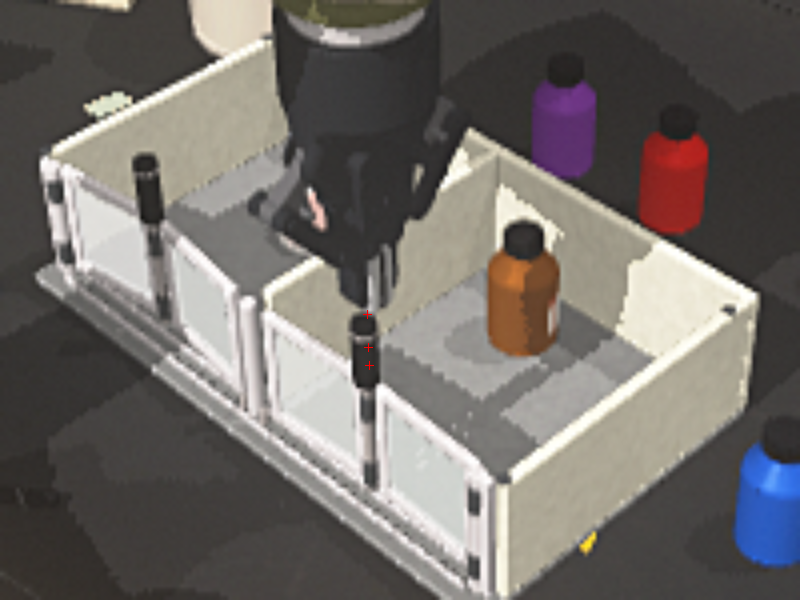

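The gripper shut on nothing. The tip shows at crop (372,305), not the predicted (369,347), so it is either above or behind the post. I'll quantify both.

```bash
python3 - <<'E'
from h import *
q=shot('scene');F=lambda u,v:np.array([u/4+210-.4,v/4+160-.4])
for z in(98,108,120,134,140):print('s4',z,w(q,F(372,305),z)-[457.1,-55.9,0])
for z in(188,198,211,225,232):
  print('s2',z,(w(q,F(272,178),z)+w(q,F(425,98),z))/2-[454.8,-54.9,0], w(q,F(425,98),z)-w(q,F(272,178),z))
s=ctrl.sense();print(s['joints'],s['tau'],s['eef_pos'],s['force'])
E
```

```text
s4 98 [36.3786745 27.1201671 98.       ]
s4 108 [ 27.5151283   19.95322731 108.        ]
s4 120 [ 16.87887286  11.35289956 120.        ]
s4 134 [  4.46990818   1.31918385 134.        ]
s4 140 [ -0.84821954  -2.98098002 140.        ]
s2 188 [ 57.53122656  50.59911337 188.        ] [100.79584418 -22.18735864   0.        ]
s2 198 [ 46.94547249  41.87835555 198.        ] [ 99.03571912 -21.79991682   0.        ]
s2 211 [ 33.18399219  30.5413704  211.        ] [ 96.74755655 -21.29624245   0.        ]
s2 225 [ 18.36393648  18.33230946 225.        ] [ 94.28338148 -20.75382389   0.        ]
s2 232 [ 10.95390863  12.22777899 232.        ] [ 93.05129394 -20.48261461   0.        ]
[-3.76974942e-01  2.70775870e-01  1.80858362e+00 -1.57103973e-05
  1.06224030e+00 -2.13963694e-01] [-2.27509387e-03 -3.58626401e+01 -2.26337618e+01 -3.12526518e-04
  5.31507230e-04 -3.35434856e-05] [457.12000768 -55.89896909 130.09193988] [0.12659591 0.37630449 0.00939114]
```

If the tips sit about 30 mm higher than stated, their lateral offset becomes about 2 mm in both pictures. That suggests they are just above the post top. I'll open half, go down 14 mm (still clear of the 92 mm rim under either reading), and close again.

```bash
python3 -m crank '[{"dp":[0,0,0],"roll":0,"gripper":150},{"dp":[0,0,0],"roll":0,"gripper":150},{"dp":[0,0,0],"roll":0,"gripper":150},{"dp":[0,5,0],"roll":0,"gripper":150},{"dp":[0,10,0],"roll":0,"gripper":150},{"dp":[0,14,0],"roll":0,"gripper":150},{"dp":[0,14,0],"roll":0,"gripper":220},{"dp":[0,14,0],"roll":0,"gripper":255},{"dp":[0,14,0],"roll":0,"gripper":255},{"dp":[0,14,0],"roll":0,"gripper":255}]' 20
python3 - <<'E'
from h import *
q=shot('scene')
b=cv2.resize(q['color'][160:310,210:410],(800,600))[...,::-1].copy()
s=ctrl.sense();print(s['eef_pos'],s['grip_width'],s['force'])
cv2.imwrite('pics/s5.png',b)
E
```

```text
time_s: 4.78
eef_pos: [456.7, -55.8, 115.7]
ee_rot: [0.457, -0.458, 0.539, -0.539]
force: [-0.8, -0.8, -5.2]
grip_width: 0.144
[456.70010937 -55.79161752 115.71483417] 0.1452118288050448 [-1.12392584 -0.66506158 -6.34313101]
```

View pics/s5.png

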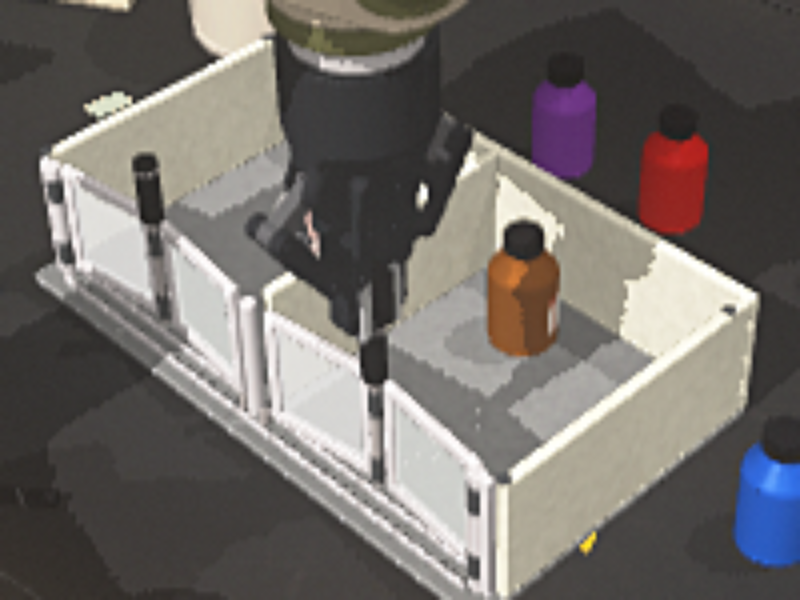

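It gripped: opening 0.145 ≈ 12–14 mm, with tips at crop (370,330) around the post top. So the tips do sit about 30 mm higher than stated and the hold is shallow. I'll regrip 14 mm deeper before the swing.

```bash
python3 -m crank '[{"dp":[0,0,0],"roll":0,"gripper":170},{"dp":[0,0,0],"roll":0,"gripper":170},{"dp":[0,5,0],"roll":0,"gripper":170},{"dp":[0,10,0],"roll":0,"gripper":170},{"dp":[0,14,0],"roll":0,"gripper":170},{"dp":[0,14,0],"roll":0,"gripper":220},{"dp":[0,14,0],"roll":0,"gripper":255},{"dp":[0,14,0],"roll":0,"gripper":255},{"dp":[0,14,0],"roll":0,"gripper":255}]' 20
python3 -m crank '[{"dp":[1,0,10],"roll":0.12,"gripper":255},{"dp":[3,0,20],"roll":0.24,"gripper":255},{"dp":[7,0,30],"roll":0.36,"gripper":255},{"dp":[12,0,39],"roll":0.48,"gripper":255},{"dp":[17,0,47],"roll":0.6,"gripper":255},{"dp":[24,0,55],"roll":0.72,"gripper":255}]' 20
```

```text
time_s: 5.58
eef_pos: [456.8, -55.8, 101.6]
ee_rot: [0.457, -0.458, 0.539, -0.539]
force: [0.1, -1.3, -9.4]
grip_width: 0.15
time_s: 6.08
eef_pos: [504.9, -89.9, 101.3]
ee_rot: [0.234, -0.24, 0.667, -0.666]
force: [-19.6, -10.7, 0.7]
grip_width: 0.154
```

The force is almost all radial: I'm pulling about 22 N away from the hinge, so my arc centre is a few mm off. I'll carry on with a 2.5 mm inward correction.

```bash
python3 -m crank '[{"dp":[3,0,10],"roll":0.12,"gripper":255},{"dp":[5,0,19.5],"roll":0.24,"gripper":255},{"dp":[8,0,29],"roll":0.36,"gripper":255},{"dp":[12,0,38],"roll":0.48,"gripper":255},{"dp":[16,0,45],"roll":0.58,"gripper":255},{"dp":[20,0,50.5],"roll":0.66,"gripper":255},{"dp":[20,0,50.5],"roll":0.66,"gripper":255}]' 20
python3 - <<'E'
from h import *
from scipy.spatial.transform import Rotation as Ro
s=ctrl.sense();M=Ro.from_quat(np.roll(s['ee_rot'],-1)).as_matrix();print(M.round(2).tolist(),M.T@s['force'],s['joints'])
q=shot('scene')
b=cv2.resize(q['color'][160:310,210:410],(800,600))[...,::-1].copy();cv2.imwrite('pics/s6.png',b)
E
```

```text
time_s: 6.67
eef_pos: [520.5, -140.7, 101.2]
ee_rot: [0.005, -0.012, 0.708, -0.706]
force: [-18.7, -0.4, 3.7]
grip_width: 0.151
[[-1.0, -0.01, 0.02], [-0.02, 0.0, -1.0], [0.01, -1.0, -0.0]] [18.72451683 -3.55622229 -0.04047196] [-0.47991294  0.47079938  1.59974761 -0.00319427  1.08090248  1.06936237]
```

View pics/s6.png

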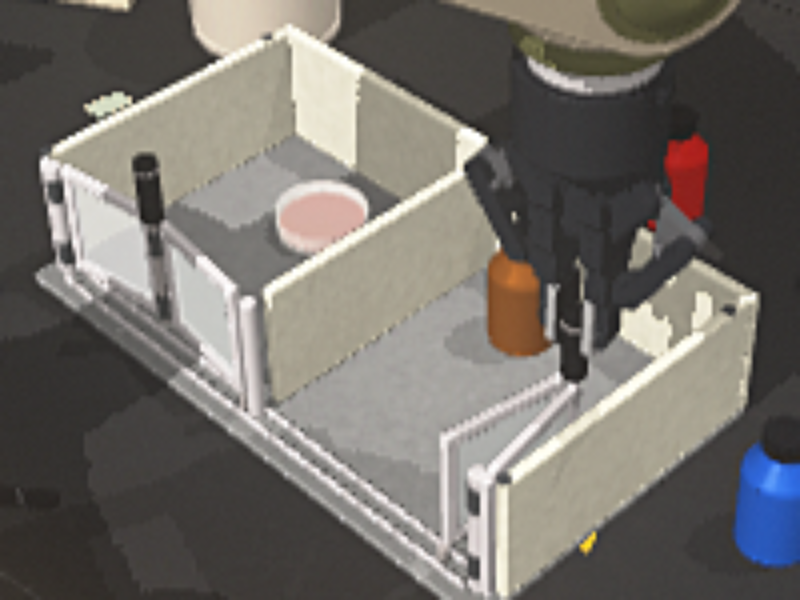

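The door is nearly folded: the post is at crop (572,350) close to the right wall, and the bottle is still standing. I'll push on along the tangent and watch the force for the stop.

```bash
python3 -m crank '[{"dp":[2,0,2],"roll":0.03,"gripper":255},{"dp":[2.5,0,4],"roll":0.05,"gripper":255},{"dp":[2.5,0,4],"roll":0.05,"gripper":255}]' 20
python3 -m crank '[{"dp":[0.2,0,2],"roll":0.02,"gripper":255},{"dp":[0.5,0,4],"roll":0.03,"gripper":255},{"dp":[0.5,0,4],"roll":0.03,"gripper":255}]' 20
```

```text
time_s: 6.97
eef_pos: [520.2, -144.1, 101.5]
ee_rot: [-0.01, 0.007, 0.707, -0.707]
force: [-7.1, -1.1, -3.6]
grip_width: 0.152
time_s: 7.22
eef_pos: [520.0, -146.3, 101.5]
ee_rot: [-0.02, 0.017, 0.708, -0.705]
force: [-3.6, 9.2, -2.3]
grip_width: 0.154
```

Only 2.2 of the 4 mm was taken up and the resistance rose to 9 N, so this is the stop. A little more push, then release, rise and look.

```bash
python3 -m crank '[{"dp":[0,0,1.5],"roll":0,"gripper":255},{"dp":[0,0,2.5],"roll":0,"gripper":255},{"dp":[0,0,2.5],"roll":0,"gripper":255}]' 20
python3 -m crank '[{"dp":[0,0,-1.5],"roll":0,"gripper":170},{"dp":[0,0,-1.5],"roll":0,"gripper":170},{"dp":[0,0,-1.5],"roll":0,"gripper":170},{"dp":[0,-20,-1.5],"roll":0,"gripper":170},{"dp":[0,-45,-1.5],"roll":0,"gripper":170},{"dp":[0,-75,-1.5],"roll":0,"gripper":170},{"dp":[-40,-100,-1.5],"roll":0,"gripper":170},{"dp":[-40,-120,-1.5],"roll":0,"gripper":170},{"dp":[-40,-120,-1.5],"roll":0,"gripper":170}]' 20
python3 - <<'E'
from h import *
q=shot('scene')
b=cv2.resize(q['color'][160:310,210:410],(800,600))[...,::-1].copy();cv2.imwrite('pics/s7.png',b)
F=lambda u,v:np.array([u/4+210-.4,v/4+160-.4])
for q_ in(1.38,1.43,1.48):
    th=-.1656;R2=np.array([[np.cos(th),-np.sin(th)],[np.sin(th),np.cos(th)]])
    X=np.r_[[556.7,22.1]+R2@[-90+85*np.sin(q_),-178+85*np.cos(q_)],134];print(q_,X,(px(q,X)-[210,160])*4)
E
```

```text
time_s: 7.47
eef_pos: [520.0, -146.6, 101.4]
ee_rot: [-0.02, 0.017, 0.71, -0.704]
force: [-2.4, 20.7, 0.4]
grip_width: 0.149
time_s: 8.22
eef_pos: [563.5, -152.5, 226.7]
ee_rot: [0.016, -0.021, -0.706, 0.708]
force: [-0.4, 0.1, 1.1]
grip_width: 0.332
1.38 [ 523.56199459 -136.48745861  134.        ] [572.92783105 298.19446122]
1.43 [ 523.56282889 -140.73701583  134.        ] [580.03571297 301.36083323]
1.48 [ 523.35127281 -144.98130391  134.        ] [586.94099671 304.76499385]
```

View pics/s7.png

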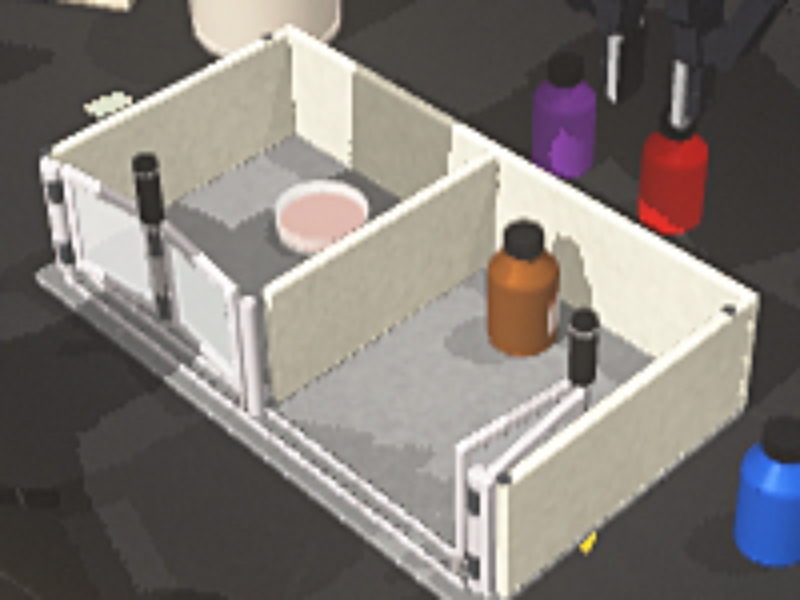

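The post top is at crop (585,318). With the small offset seen earlier, that matches q ≈ 1.46–1.48. The panels lie together at the right wall, the bottle is at (523,290) as before, the left door is unmoved, and the gripper is clear. Handing in.

```bash
python3 -c "
from rig import ctrl
s=ctrl.sense();print(s['time_s'],s['force']);print(ctrl.finish_job())"
```

```text
8.2667 [-0.14386652 -0.26744157  0.76959898]
the job is handed in; nothing more can be done
None
```

The right compartment's door, where the brown bottle stands, is folded open against the right side wall, and I handed the job in at 8.3 s. I gripped the post lightly, swung it round to the stop, released it and lifted clear.

- **Door:** at the end the push rose to about 21 N with only 0.3 mm more movement, so I took that as the stop. In the last picture the post matched q ≈ 1.46–1.48, read to within a few hundredths of a radian.
- **Rest of the scene:** in that picture the bottle stands where it was, and the left door and dish have not moved. The left door looked very slightly ajar from the start, and I left it as it was. The gripper touches nothing.
- **What disagreed:** the fingertips appeared about 30 mm higher than the stated tool length in the pictures. My first close therefore missed just above the post, and I regripped deeper. My arc centre was also a few mm off, which gave about 22 N of sideways pull until I corrected it. The largest wrist force I read was about 22 N, far below 120 N.

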